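Eject the lamp battery and trap it

TASK

Eject the balcony lamp's blue battery pack from its sloping charging dock: press the red spring ejector down with one fingertip, and trap the pack with the other finger as it pops out, before it slides away down the chute. Finish while holding it so: the ejector still pressed down, and the popped-out pack stopped in the chute by the other finger. Do not lift the pack, and leave the other things on the ledge where they are.

Things in the scene. Friction and masses are not known exactly. Their poses are not given: they have to be found in the camera images.
- dock: White and grey charging dock, 0.2 m long, 106 mm high, fixed, with a sloping open chute; a spring kicker (2 N, 20 mm stroke) pushes the pack downhill. Origin: on the ledge (z = 0) under the chute's centreline and the seated pack's lower edge. x: uphill (level), the low open end faces -x; y: left looking uphill; z up. Ejector housing: x -57 to -11, y -64 to -26 mm, 36 mm high.
- chute (a point): Point on the chute floor's centreline beside the red ejector pad, where a finger can bar the pack's way: at x = -34, y = 0, z = 30 mm in the dock's frame. The floor rises 20 deg uphill: 42 mm high at x = 0, 22 mm at x = -55, open end at x = -89 mm. The channel is 44 mm wide between walls 4 mm thick that rise 8 mm off the floor.
- pack: Blue battery pack, yellow band: 60 mm along the chute, 40 wide, 24 thick, 0.18 kg, loose, slippery. Origin: centre of its underside. Its axes are level, parallel to the dock's; the block lies tilted 20 deg, +x end up. Seated: origin at x 28, z 52 mm in the dock's frame, top edge of its lower end at x -8, z 65 mm. Let go, it slides out downhill (dock -x) at once unless barred or pressed.
- ejector (a joint): Spring ejector, the red pad to the right of the chute (looking uphill), pressed straight down: value in m, 0 = up, 0.010 = fully down. Takes 2 N to start, 6 N fully down; springs back when released. It carries the steel catch at the pack's lower end, which lets the pack go from about 0.0055 on.
- ejector_top (a point): Centre of the red pad's level top (moves with it), 32 mm along the dock's x by 30 mm along y, at x = -34, y = -45 mm in the dock's frame; 50 mm above the ledge when up, 40 mm fully down. A second fingertip level with it, 45 mm to the dock's +y, is over the chute's centreline, clear of the seated pack, 20 mm above the floor with the pad up, 10 mm with it down.
- kimchi_box: Beige plastic kimchi container with side latches, 172 x 232 mm, 128 mm tall, loose, 1.6 kg; origin: centre of its underside. Leave alone.
- brown_jar: Brown glazed jar with a lid knob, 132 mm wide, 172 mm tall, loose; origin: centre of its underside. Leave alone.
- board: Green plastic cutting board lying flat, 180 x 280 x 9 mm, loose; origin: centre of its underside. Leave alone.
- paddle: Bamboo paddle lying flat along its y, about 245 mm long, 85 mm wide, 7 mm thick, loose; origin: on its underside, near the middle of its length. Leave alone.
- ladle: Steel ladle lying along its y, 240 mm long, bowl 80 mm wide and 28 mm high at its +y end, loose; origin: on the ledge, 90 mm from the bowl centre. Leave alone.
- cup: Open steel cup, 68 mm wide, 75 mm tall, standing loose near the dock; origin: centre of its underside. Leave alone.
- spice: Small spice jar with a black cap, 40 mm wide, 85 mm tall, standing loose near the dock; origin: centre of its underside. Leave alone.
There are look-alikes about, which are no part of the job. Several things have the shape of the pack; the one meant has the colours described above. Of the things that look like the dock, take the one that is farthest to the robot's right at the start.

How it is judged:
On the way, in this order (a step that is already met when the one before it is completed fails the run):
1. the ejector is pressed with a finger (value of joint ejector above 0.003 m and contact force between the fingers and ejector above 0.3 N).
2. the pack has popped out and is trapped in the chute by a finger (x of pack in the frame of dock between -0.025 and 0.0215 m and contact force between the fingers and pack above 0.1 N), for 0.3 s.
At the end, for the whole second after the job is handed in: The ejector is still held down by a finger (joint over 5 mm, over 0.5 N), and the pack, popped out at least 7 mm and at most 53 mm from its seat, lies at rest in the chute with a finger touching it (over 0.1 N) (all of step 2 and value of joint ejector above 0.005 m and contact force between the fingers and ejector above 0.5 N and linear speed of pack below 0.02 m/s and z of pack in the frame of dock below 0.065 m and angle between pack's own z axis and vertical below 0.2 rad); the arm keeps its last pose, push and grip.
It fails at once if the pack slid away down the chute (x of pack in the frame of dock below -0.03 m).
It fails at once if the pack was lifted out of the chute (z of pack in the frame of dock above 0.07 m or angle between pack's own z axis and vertical above 0.4 rad).
It fails at once if another thing on the ledge was pushed aside, lifted or tipped (distance of any of kimchi_box, brown_jar, board, paddle, ladle, cup, spice from where it was at the start of the episode above 0.03 m or angle between any of kimchi_box, brown_jar, board, paddle, ladle, cup, spice's own z axis and vertical above 0.35 rad).
It also fails if it takes over 32 s, if anything falls off the work surface, if the arm or the gripper's body presses on something with over 40 N, if the wrist force passes 120 N, or if a joint passes its speed limit or range.

ROBOT

A 6-joint arm with a two-finger parallel gripper is mounted at the origin on the work surface. World frame = base frame: x ahead of the robot, y to its left, z up, the work surface at z = 0. Lengths are in m, angles in rad, forces in N, time in s.
With the tool pointing down it reaches from about 0.35 to 0.85 m from the base axis. Payload 8.1 kg.
Tool frame: the origin (TCP) lies midway between the tips of the shut fingers; the grasp point (between the pads) lies 19 mm behind it; z points along the fingers, y is the line along which they close (so a half turn about z gives the same grasp; the last joint's range is limited). The gripper opens to 93 mm and grips with 3 to 60 N. Pads are 15 mm wide; open, the fingers measure 128 mm over their backs; the gripper's body (75 mm by 188 mm) begins 65 mm behind the grasp point.
Start: joints at [-1.399, 0.13, 1.488, -0, 1.523, -0.085], TCP at [0.152, -0.58, 0.219] pointing down, gripper open.
Joint ranges: [-2.96, 2.96], [-0.89, 2.26], [0.02, 2.5], [-1.34, 4.48], [0, 2.73], [-2.66, 2.66]. Speed limits (rad/s): [2.39, 2.39, 2.79, 3.14, 3.14, 3.14].

INTERFACE

Orientations are given as a rotation vector (axis times angle).
In Python, from plant import read_state, read_camera, camera_model, close_job gives the robot as it stands. The module is installed in compiled form; this text tells all that it offers.
- The arm moves only by the tool carry_out, never from a script. Its argument "moves" is a list of rows, each an object of numbers: "jaw": the finger opening in m, from 0 to 0.093; "dx", "dy", "dz": the shift along the tool's x, y, z in m; "yaw": the turn about the tool's z in rad. In form: [{"jaw": .., "dx": .., "dy": .., "dz": .., "yaw": ..}, ...]. A call has 1 to 8 rows; each row shifts and turns the commanded pose from where the row before left it, along the tool's axes as they then stand; what a row does not reach is not made up. A row lasts 1/8 s, in which the tool goes at most 62.5 mm and 10.7 degrees, less where a joint would pass 70% of its speed; a pose out of reach is approached as far as the arm can. A call is refused whole if a number of a shift passes 0.0625 or a number of a turn 0.188, either way. A call with a gripper value outside its range is refused whole. The fingers move at their own pace and stop on an object; "grip_force" is the grip in N (left out, the last holds). Time passes only in rows, so rows that do not move let the fingers close. It gives the time, the measured TCP pose, the force, the opening and the grip force at its end, in the units of the state.
- read_state(): the state, without advancing time (a new reading comes with each control period).
- read_camera(name): name is "scene" or "top" or "wrist"; returns the picture (400x640x3 uint8, red, green, blue); there is no depth.
- camera_model(name): a dict with "camera_matrix" (3x3 intrinsics, pixels), "view" (4x4, takes a point from world to camera coordinates). Camera axes: x right, y up, looking along -z (the intrinsics and any distortion apply to the point x, -y, -z); pixel columns grow to the right and rows downward; lengths in m; the calibration is good to about 2 mm. A picture is of the moment at which its call begins: read the wrist's pose just before it. camera_model takes no time and is no camera call; for the wrist camera it gives the pose at the moment of the call.
- close_job(): hands the job in; it is judged then, once.
The state is a dict: "t": time; "q": joint angles; "dq": joint speeds; "joint_torque": joint torques, N m; "tool_pos": TCP position; "orientation": TCP orientation; "force": force on the tool from outside, world axes, zero at the start; "wrist_torque": the same for the moment, N m; "opening": finger opening in m; "gripper_force": force on a finger pad.
Only numpy, scipy, OpenCV 4.12 (cv2) and the standard library are available. Lean on these libraries where they do the work, as an engineer would, in place of code of your own. Each camera call takes 0.05 s, during which the arm holds its last target. There are 200 camera calls.

## Working session

There is one attempt and no reset: what is moved stays moved. The work goes in short steps, Python scripts to look and compute and a tool call to move; the robot and the scene stay as the last step left them, time stands still between calls to the robot, and variables do not carry over. Pictures are saved under pics/ and viewed, at most 10 in all, crops included, and the job is handed in when it is done.

Besides the shell and the picture viewer there is one more tool, called after "Emit:" by a JSON object that holds its "fn" and its "kwargs", one argument or row to a line. carry_out: Moves the arm, as the interface text tells. Its arguments: {"type":"object","properties":{"moves":{"type":"array","items":{"type":"object","properties":{"jaw":{"type":"number"},"dx":{"type":"number"},"dy":{"type":"number"},"dz":{"type":"number"},"yaw":{"type":"number"}}}},"grip_force":{"type":"number"}},"required":["moves"]}

```bash
mkdir -p pics; cat > h.py <<'E'
import numpy as np, cv2
from plant import read_state, read_camera, camera_model, close_job
def snap(n,f):
    m=camera_model(n); im=read_camera(n); cv2.imwrite('pics/'+f,im[:,:,::-1]); np.savez('pics/'+f+'.npz',K=m['camera_matrix'],V=m['view']); return im,m
def load(f):
    d=np.load('pics/'+f+'.npz'); return d['K'],d['V']
def ray(f,u,v):
    K,V=load(f); r=np.linalg.inv(K)@[u,v,1]; d=V[:3,:3].T@[r[0],-r[1],-r[2]]; return -V[:3,:3].T@V[:3,3],d/np.linalg.norm(d)
def onz(f,u,v,z):
    o,d=ray(f,u,v); return o+d*(z-o[2])/d[2]
def tri(*obs):
    A=0;b=0
    for o in obs:
        c,d=ray(*o);P=np.eye(3)-np.outer(d,d);A=A+P;b=b+P@c
    return np.linalg.solve(A,b)
def proj(f,p):
    K,V=load(f); c=V[:3,:3]@p+V[:3,3]; q=K@[c[0],-c[1],-c[2]]; return q[:2]/q[2]
E
python3 - <<'E'
from h import *
a,_=snap('scene','s1.png');b,_=snap('top','t1.png');m=snap('wrist','w1.png')
s=read_state();print(s)
for n in('scene','top','wrist'):print(camera_model(n))
cv2.imwrite('pics/st1.png',cv2.resize(np.vstack([a,b])[:,:,::-1],None,fx=.75,fy=.75))
E
```

```text
{'t': 0.15, 'q': array([-1.39938514e+00,  1.30965644e-01,  1.48903184e+00, -5.86172932e-06,
        1.52299405e+00, -8.54011275e-02]), 'dq': array([ 0.00114883, -0.00090328, -0.00367258, -0.00212252, -0.00240385,
        0.00161434]), 'joint_torque': array([ 1.72837517e-04, -5.60474110e+01, -4.92334664e+01,  7.65689160e-02,
        3.05914565e-02, -8.36817071e-05]), 'tool_pos': array([ 0.15234339, -0.57988662,  0.2178401 ]), 'orientation': array([-3.11434282e+00, -4.02113704e-01,  1.03610551e-04]), 'force': array([-0.20868748, -0.30817155, -0.25889059]), 'wrist_torque': array([-0.0022264 ,  0.00397041,  0.01131135]), 'gripper_force': 0.0, 'opening': 0.09319150790388056}
{'camera_matrix': array([[361.77395383,   0.        , 313.92205125],
       [  0.        , 361.77395383, 195.39392187],
       [  0.        ,   0.        ,   1.        ]]), 'view': array([[-0.05054177,  0.99855954, -0.01801018,  0.04266285],
       [-0.66789207, -0.02038662,  0.74397888,  0.31669876],
       [ 0.74254004,  0.04963086,  0.66796038, -1.52075905],
       [ 0.        ,  0.        ,  0.        ,  1.       
[... 159 characters left out ...]
 ,   1.        ]]), 'view': array([[-0.02808428, -0.99947498,  0.01615653, -0.00792983],
       [ 0.99481701, -0.02636594,  0.09820361, -0.53822939],
       [-0.09772607,  0.01883077,  0.99503518, -1.25540076],
       [ 0.        ,  0.        ,  0.        ,  1.        ]])}
{'camera_matrix': array([[299.7926322 ,   0.        , 320.28147544],
       [  0.        , 299.7926322 , 197.0178031 ],
       [  0.        ,   0.        ,   1.        ]]), 'view': array([[ 0.25370848, -0.9672788 , -0.00193207, -0.59838177],
       [ 0.93688231,  0.24623159, -0.24823685,  0.02871136],
       [ 0.24058998,  0.06116968,  0.96869744, -0.38928328],
       [ 0.        ,  0.        ,  0.        ,  1.        ]])}
```

View pics/t1.png

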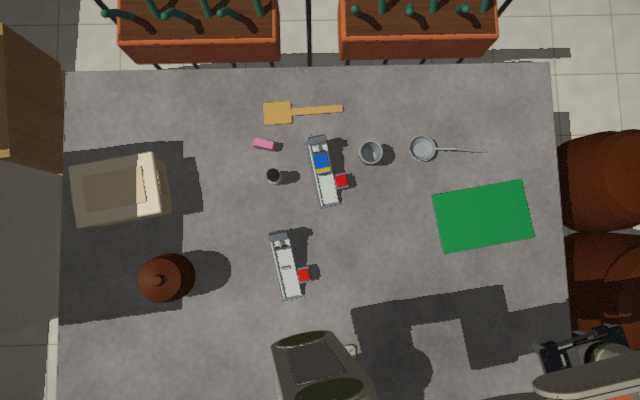

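View pics/s1.png

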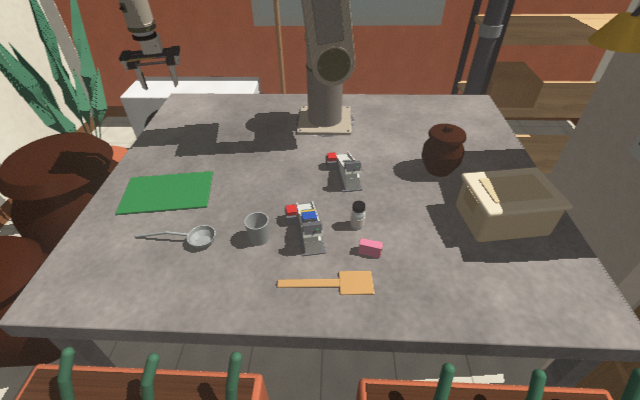

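Two dock-like things appear: top-view (322,170), which holds the blue, yellow-banded pack, and (286,265), which is empty. The pink block at (264,144) only has the pack's shape. The dock at (322,170) is farther right (-y) and holds the pack, so it is the one. I'll confirm in an enlarged crop.

```bash
python3 - <<'E'
from h import *
t=cv2.imread('pics/t1.png')[125:215,285:375]; s=cv2.imread('pics/s1.png')[190:265,275:365]
t=cv2.resize(t,(400,400),interpolation=cv2.INTER_CUBIC); s=cv2.resize(s,(400,333),interpolation=cv2.INTER_CUBIC)
s=cv2.copyMakeBorder(s,0,67,0,0,cv2.BORDER_CONSTANT)
cv2.imwrite('pics/c1.png',np.hstack([t,s]))
E
```

```text
(no output)
```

View pics/c1.png

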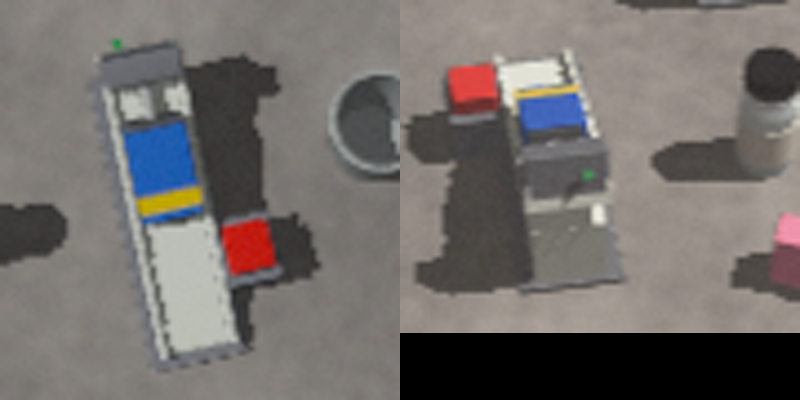

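```bash
cat >> h.py <<'E'
from scipy.optimize import least_squares
def fit(f,obs,x0=(0.6,-0.02,0.2)):
    # obs: (u,v,[dock pt]) ; x0 = dock x,y,yaw
    def R(p): c,s=np.cos(p[2]),np.sin(p[2]); return np.array([[c,-s,0],[s,c,0],[0,0,1]])
    W=lambda p,q:R(p)@np.array(q)+[p[0],p[1],0]
    r=least_squares(lambda p:np.concatenate([proj(o[3] if len(o)>3 else f,W(p,o[2]))-o[:2] for o in obs]),x0)
    return r.x,r.fun.reshape(-1,2),W
E
python3 - <<'E'
from h import *
T=lambda u,v:(285+u*.225,125+v*.225)
S=lambda u,v:(275+u*.225,190+v*.225)
print('pad tri',tri(('t1.png',*T(249,247)),('s1.png',*S(73,82))))
P=lambda x,y:(x,y,.05)
obs=[(*T(223,222),[-.018,-.030,.05]),(*T(268,218),[-.018,-.060,.05]),(*T(276,266),[-.050,-.060,.05]),(*T(230,276),[-.050,-.030,.05]),
 # pack top lower edge centre, and pack lower corners
 (*T(144,218),[-.008,.020,.065]),(*T(203,211),[-.008,-.020,.065]),
 (*T(170,362),[-.089,.022,.010]),(*T(240,349),[-.089,-.022,.010])]
p,r,W=fit('t1.png',obs);print(p,r.round(1))
obs.append((*S(73,82),[-.034,-.045,.05],'s1.png'));p,r,W=fit('t1.png',obs);print(p,r[-1].round(1))
print(W(p,[-.034,-.045,.05]),W(p,[-.034,-.0225,.05]))
E
```

```text
pad tri [ 0.58327472 -0.08048331  0.04427408]
[ 0.60740719 -0.03213349  0.20363192] [[-0.1  1.3]
 [-0.2 -0.1]
 [ 0.6 -0.3]
 [ 0.9 -0.2]
 [ 0.2  2. ]
 [ 0.5  0.4]
 [-0.3 -1.3]
 [-1.6 -1.8]]
[ 0.60750633 -0.03137645  0.20985362] [-1.5 -1.4]
[ 0.5836265  -0.08247198  0.05      ] [ 0.57893937 -0.0604656   0.05      ]
```

The crop confirms it: blue pack with yellow band in the dock, red pad at crop (249,247), uphill pointing away from the robot. The second dock's chute is empty. Next I move over it.

Emit:
{"fn": "carry_out", "kwargs": {
  "moves": [
    {"jaw": 0.03, "dx": 0.02, "dy": -0.015, "dz": 0, "yaw": 0.05},
    {"jaw": 0.03, "dx": 0.04, "dy": -0.03},
    {"jaw": 0.03, "dx": 0.048, "dy": -0.036},
    {"jaw": 0.03, "dx": 0.048, "dy": -0.036},
    {"jaw": 0.03, "dx": 0.048, "dy": -0.036},
    {"jaw": 0.03, "dx": 0.048, "dy": -0.036},
    {"jaw": 0.03, "dx": 0.048, "dy": -0.036},
    {"jaw": 0.03, "dx": 0.048, "dy": -0.036}
  ]
}}

```text
invalid input at $.moves[1]: expected keys jaw, dx, dy, dz, yaw
```

Emit:
{"fn": "carry_out", "kwargs": {
  "moves": [
    {"jaw": 0.03, "dx": 0.048, "dy": -0.036},
    {"jaw": 0.03, "dx": 0.048, "dy": -0.036},
    {"jaw": 0.03, "dx": 0.04, "dy": -0.03},
    {"jaw": 0.03, "dx": 0.02, "dy": -0.015},
    {"jaw": 0.03},
    {"jaw": 0.03}
  ]
}}

```text
invalid input at $.moves[0]: expected keys jaw, dx, dy, dz, yaw
```

```bash
cat >> h.py <<'E'
def togo(x,y):
    s=read_state(); from scipy.spatial.transform import Rotation as R_
    M=R_.from_rotvec(s['orientation']).as_matrix(); d=np.array([x,y,s['tool_pos'][2]])-s['tool_pos']
    print('t',s['t'],'tcp',s['tool_pos'].round(4),'toolx ang',np.arctan2(M[1,0],M[0,0]).round(4),'tilt',M[:,2].round(4),'go',(M.T@d).round(4),'open',s['opening'],'F',s['force'].round(2))
E
python3 - <<'E'
from h import *
togo(.579,-.0605);snap('wrist','w2.png')
E
```

```text
t 0.15 tcp [ 0.1523 -0.5799  0.2178] toolx ang 0.2568 tilt [-2.0e-04  1.4e-03 -1.0e+00] go [ 0.5446 -0.394   0.0006] open 0.09319150790388056 F [-0.21 -0.31 -0.26]
```

View pics/w2.png

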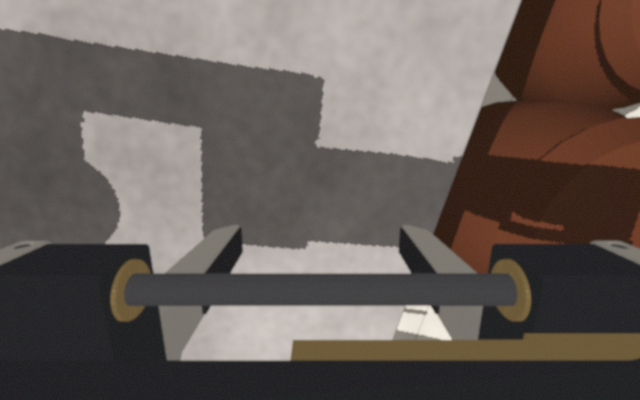

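That wrist view shows only the ledge and fingers, because both calls were refused for missing keys. I'll retry, stopping a bit short so the pad is in the wrist camera's view.

Emit:
{"fn": "carry_out", "kwargs": {
  "moves": [
    {"jaw": 0.03, "dx": 0.02, "dy": -0.015, "dz": 0, "yaw": 0.05},
    {"jaw": 0.03, "dx": 0.04, "dy": -0.03, "dz": 0, "yaw": 0},
    {"jaw": 0.03, "dx": 0.045, "dy": -0.036, "dz": 0, "yaw": 0},
    {"jaw": 0.03, "dx": 0.045, "dy": -0.036, "dz": 0, "yaw": 0},
    {"jaw": 0.03, "dx": 0.045, "dy": -0.036, "dz": 0, "yaw": 0},
    {"jaw": 0.03, "dx": 0.045, "dy": -0.036, "dz": 0, "yaw": 0},
    {"jaw": 0.03, "dx": 0.045, "dy": -0.036, "dz": 0, "yaw": 0},
    {"jaw": 0.03, "dx": 0.045, "dy": -0.036, "dz": 0, "yaw": 0}
  ]
}}

```text
t: 1.2
tool_pos: [0.4217, -0.2547, 0.2187]
orientation: [3.125, 0.324, 0.0]
force: [0.3, -0.8, -0.2]
opening: 0.0301
gripper_force: 0.0
```

Emit:
{"fn": "carry_out", "kwargs": {
  "moves": [
    {"jaw": 0.03, "dx": 0.045, "dy": -0.036, "dz": 0, "yaw": 0},
    {"jaw": 0.03, "dx": 0.045, "dy": -0.036, "dz": 0, "yaw": 0},
    {"jaw": 0.03, "dx": 0.03, "dy": -0.03, "dz": 0, "yaw": 0},
    {"jaw": 0.03, "dx": 0.01, "dy": -0.01, "dz": 0, "yaw": 0},
    {"jaw": 0.03, "dx": 0, "dy": 0, "dz": 0, "yaw": 0},
    {"jaw": 0.03, "dx": 0, "dy": 0, "dz": 0, "yaw": 0}
  ]
}}

```text
t: 1.95
tool_pos: [0.5244, -0.1212, 0.2185]
orientation: [3.125, 0.323, -0.001]
force: [0.4, 0.0, -0.3]
opening: 0.0299
gripper_force: 0.0
```

```bash
python3 - <<'E'
from h import *
togo(.579,-.0605);snap('wrist','w3.png')
E
```

```text
t 1.95 tcp [ 0.5244 -0.1212  0.2185] toolx ang 0.2057 tilt [-4.e-04 -4.e-04 -1.e+00] go [ 0.0658 -0.0483 -0.    ] open 0.02992942994780808 F [ 0.38  0.   -0.32]
```

View pics/w3.png

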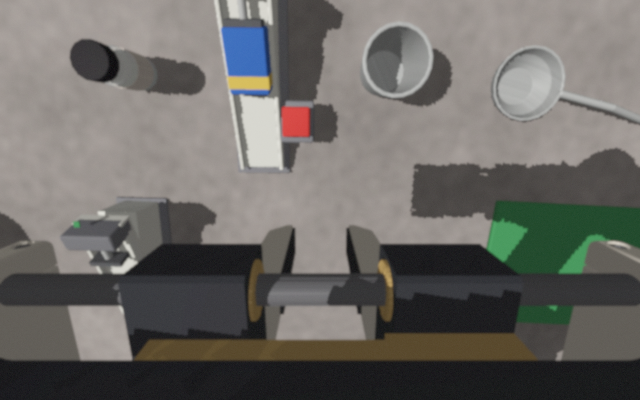

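Wrist view shows the dock with its blue pack at (246,55), red pad at (297,121), and fingertips near (283,240) and (357,240). I'll go lower and nearer for one close look.

Emit:
{"fn": "carry_out", "kwargs": {
  "moves": [
    {"jaw": 0.03, "dx": 0.01, "dy": -0.024, "dz": 0.035, "yaw": 0},
    {"jaw": 0.03, "dx": 0.01, "dy": -0.024, "dz": 0.035, "yaw": 0},
    {"jaw": 0.03, "dx": 0, "dy": 0, "dz": 0.02, "yaw": 0},
    {"jaw": 0.03, "dx": 0, "dy": 0, "dz": 0, "yaw": 0},
    {"jaw": 0.03, "dx": 0, "dy": 0, "dz": 0, "yaw": 0}
  ]
}}

```text
t: 2.62
tool_pos: [0.5352, -0.07, 0.1299]
orientation: [3.124, 0.322, 0.002]
force: [-1.1, -0.2, 0.4]
opening: 0.0298
gripper_force: 0.0
```

```bash
python3 - <<'E'
from h import *
togo(.579,-.0605);im,m=snap('wrist','w4.png')
cv2.imwrite('pics/w4c.png',cv2.resize(im[0:260,190:450,::-1],None,fx=2.3,fy=2.3,interpolation=cv2.INTER_CUBIC))
E
```

```text
t 2.625 tcp [ 0.5352 -0.07    0.1299] toolx ang 0.2054 tilt [ 1.4e-03 -4.0e-04 -1.0e+00] go [ 0.0448 -0.0004  0.0001] open 0.029845632841953566 F [-1.1  -0.23  0.38]
```

View pics/w4c.png

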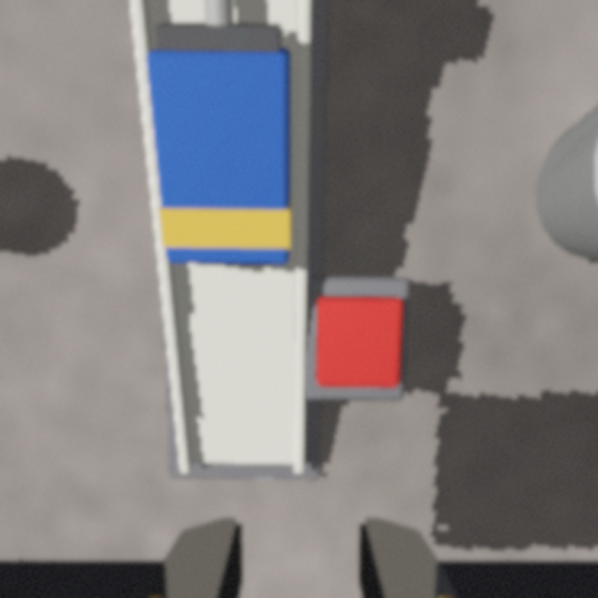

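The crop shows the pack's lower top edge at crop (168..288, 262), pad corners (318,297)–(402,387), the chute's open end at (183..305, 470), and fingertips near (205,520) and (395,520).

```bash
python3 - <<'E'
from h import *
C=lambda u,v:(190+u/2.3,v/2.3); f='w4.png'
K,V=load(f);print('cam',-V[:3,:3].T@V[:3,3])
obs=[(*C(318,297),[-.018,-.030,.05]),(*C(404,298),[-.018,-.060,.05]),(*C(401,387),[-.050,-.060,.05]),(*C(316,386),[-.050,-.030,.05]),
 (*C(168,263),[-.008,.020,.065]),(*C(288,262),[-.008,-.020,.065]),(*C(188,470),[-.089,.022,.018]),(*C(296,470),[-.089,-.022,.018])]
p,r,W=fit(f,obs);print(p,r.round(1))
t=W(p,[-.034,-.0225,.05]);print('target',t,'pad',W(p,[-.034,-.045,.05]))
print('pad tri',tri((f,*C(360,342)),('w3.png',297,121),('t1.png',341,180.6)))
togo(*t[:2])
tcp=read_state()['tool_pos'];a=read_state()
for yy in(-.038,-.0325,-.0235,-.015,.015,.0235,.0325):
  c,s=np.cos(.2055),np.sin(.2055);q=proj(f,tcp+np.array([s*yy,-c*yy,0]));print(yy,((q-[190,0])*2.3).round())
E
```

```text
cam [ 0.60197669 -0.05530991  0.29519564]
[ 0.60901598 -0.03007811  0.19670158] [[ 0.2 -0.5]
 [ 0.4 -0.6]
 [-0.1  0.5]
 [ 0.5  0.6]
 [-1.3  0.4]
 [ 0.5  1.3]
 [ 0.5 -1.2]
 [-0.6 -0.8]]
target [ 0.58006892 -0.05878905  0.05      ] pad [ 0.58446622 -0.08085517  0.05      ]
pad tri [ 0.58435295 -0.08185975  0.04082052]
t 2.675 tcp [ 0.5356 -0.07    0.1302] toolx ang 0.2056 tilt [ 2.2e-03 -6.0e-04 -1.0e+00] go [ 0.0459 -0.0019  0.0001] open 0.030155046494111895 F [0.56 0.01 0.22]
-0.038 [154. 551.]
-0.0325 [176. 551.]
-0.0235 [211. 551.]
-0.015 [244. 551.]
0.015 [361. 551.]
0.0235 [394. 551.]
0.0325 [430. 551.]
```

Emit:
{"fn": "carry_out", "kwargs": {
  "moves": [
    {"jaw": 0.032, "dx": 0.023, "dy": -0.001, "dz": 0, "yaw": 0},
    {"jaw": 0.032, "dx": 0.023, "dy": -0.001, "dz": 0.01, "yaw": 0},
    {"jaw": 0.032, "dx": 0, "dy": 0, "dz": 0.025, "yaw": 0},
    {"jaw": 0.032, "dx": 0, "dy": 0, "dz": 0.025, "yaw": 0},
    {"jaw": 0.032, "dx": 0, "dy": 0, "dz": 0.006, "yaw": 0},
    {"jaw": 0.032, "dx": 0, "dy": 0, "dz": 0, "yaw": 0},
    {"jaw": 0.032, "dx": 0, "dy": 0, "dz": 0, "yaw": 0}
  ]
}}

```text
t: 3.55
tool_pos: [0.5805, -0.0579, 0.0644]
orientation: [3.124, 0.324, 0.004]
force: [-0.3, 0.2, 0.1]
opening: 0.0318
gripper_force: 0.0
```

```bash
python3 - <<'E'
from h import *
togo(.5801,-.0588);im,m=snap('wrist','w5.png')
cv2.imwrite('pics/w5c.png',cv2.resize(im[60:320,190:450,::-1],None,fx=2.3,fy=2.3,interpolation=cv2.INTER_CUBIC))
E
```

```text
t 3.55 tcp [ 0.5805 -0.0579  0.0644] toolx ang 0.2066 tilt [ 2.6e-03 -5.0e-04 -1.0e+00] go [-0.0006  0.0008 -0.    ] open 0.03179109184603825 F [-0.35  0.21  0.06]
```

View pics/w5c.png

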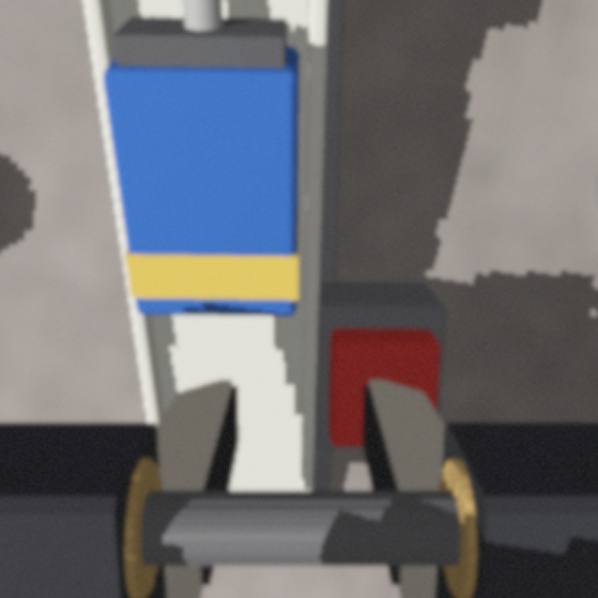

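The crop shows the left finger over the chute floor (195,420), clear of the pack edge (215,310), and the right finger over the red pad (390,400). Now I lower it to contact.

Emit:
{"fn": "carry_out", "kwargs": {
  "moves": [
    {"jaw": 0.032, "dx": 0, "dy": 0, "dz": 0.008, "yaw": 0},
    {"jaw": 0.032, "dx": 0, "dy": 0, "dz": 0.006, "yaw": 0},
    {"jaw": 0.032, "dx": 0, "dy": 0, "dz": 0.002, "yaw": 0},
    {"jaw": 0.032, "dx": 0, "dy": 0, "dz": 0, "yaw": 0},
    {"jaw": 0.032, "dx": 0, "dy": 0, "dz": 0, "yaw": 0}
  ]
}}

```text
t: 4.22
tool_pos: [0.5794, -0.0575, 0.0468]
orientation: [-3.125, -0.324, 0.0]
force: [-0.8, 0.5, 2.3]
opening: 0.0318
gripper_force: 1.0
```

Emit:
{"fn": "carry_out", "kwargs": {
  "moves": [
    {"jaw": 0.032, "dx": 0, "dy": 0, "dz": 0.001, "yaw": 0},
    {"jaw": 0.032, "dx": 0, "dy": 0, "dz": 0.001, "yaw": 0},
    {"jaw": 0.032, "dx": 0, "dy": 0, "dz": 0.002, "yaw": 0},
    {"jaw": 0.032, "dx": 0, "dy": 0, "dz": 0.002, "yaw": 0},
    {"jaw": 0.032, "dx": 0, "dy": 0, "dz": 0, "yaw": 0},
    {"jaw": 0.032, "dx": 0, "dy": 0, "dz": 0, "yaw": 0},
    {"jaw": 0.032, "dx": 0, "dy": 0, "dz": 0, "yaw": 0}
  ]
}}

```text
t: 5.1
tool_pos: [0.5795, -0.0576, 0.0408]
orientation: [3.125, 0.324, 0.0]
force: [-1.5, -0.4, 4.6]
opening: 0.032
gripper_force: 3.6
```

```bash
python3 - <<'E'
from h import *
togo(.5801,-.0588);im,m=snap('wrist','w6.png')
cv2.imwrite('pics/w6c.png',cv2.resize(im[60:320,190:450,::-1],None,fx=2.3,fy=2.3,interpolation=cv2.INTER_CUBIC))
E
```

```text
t 5.1 tcp [ 0.5795 -0.0576  0.0408] toolx ang 0.2069 tilt [ 2.e-04 -1.e-04 -1.e+00] go [0.0003 0.0013 0.    ] open 0.03199954696555518 F [-1.52 -0.36  4.62]
```

View pics/w6c.png

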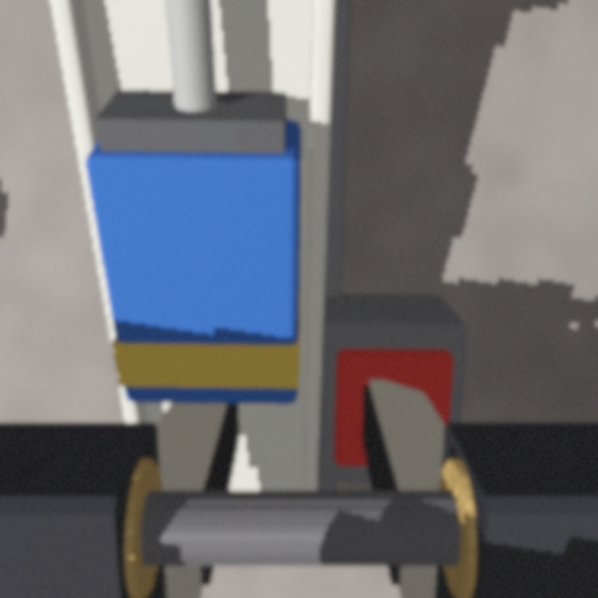

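The pack's lower edge (210,395) has popped out and rests against the left finger, with the kicker still behind it and the pad down. I'll press 1 mm more for margin and let it settle.

Emit:
{"fn": "carry_out", "kwargs": {
  "moves": [
    {"jaw": 0.032, "dx": 0, "dy": 0, "dz": 0.001, "yaw": 0},
    {"jaw": 0.032, "dx": 0, "dy": 0, "dz": 0, "yaw": 0},
    {"jaw": 0.032, "dx": 0, "dy": 0, "dz": 0, "yaw": 0},
    {"jaw": 0.032, "dx": 0, "dy": 0, "dz": 0, "yaw": 0},
    {"jaw": 0.032, "dx": 0, "dy": 0, "dz": 0, "yaw": 0},
    {"jaw": 0.032, "dx": 0, "dy": 0, "dz": 0, "yaw": 0}
  ]
}}

```text
t: 5.9
tool_pos: [0.5796, -0.0576, 0.0402]
orientation: [3.125, 0.324, 0.001]
force: [-3.8, -0.7, 8.6]
opening: 0.0318
gripper_force: 5.1
```

```bash
python3 - <<'E'
from h import *
f='w6.png'
C=lambda u,v:(190+u/2.3,60+v/2.3)
q=onz(f,*C(213,392),.058);print('pack edge',q, 'dock x', (q[:2]-[.609,-.0301])@[np.cos(.2),np.sin(.2)])
togo(.58,-.0588)
E
```

```text
pack edge [ 0.58755504 -0.03494379  0.058     ] dock x -0.0219797971497898
t 5.9 tcp [ 0.5796 -0.0576  0.0402] toolx ang 0.2068 tilt [ 4.e-04 -2.e-04 -1.e+00] go [0.0002 0.0012 0.    ] open 0.03184956554639793 F [-3.77 -0.73  8.58]
```

```bash
python3 -c "
from h import *
print(close_job())"
```

```text
the job is handed in; nothing more can be done
None
```

I handed the job in at about 6 s of the 32 s limit; it returned no verdict. By my last readings the ejector is held almost fully down with about 8 N, and the pack has popped out roughly 14 mm and is stopped in the chute by the other finger, with nothing else on the ledge touched.

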